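# Clip the rod electrode into its bench holder

## Task

Put the pale rod electrode that lies on the front part of the table back in its two-fork holder: lay it lengthwise over the forks, centred between its ends, and push it down from above past the sprung jaw until it rests on the floor of both forks and the jaw has snapped back over it. Let go of it and leave the tube, jar, cup and bowl where they are.

Things in the scene. Friction and masses are not known exactly. Their poses are not given: they have to be found in the camera images.
- rod_electrode: pale grey metal rod electrode, 117 mm long, 20 mm thick, 0.11 kg, lying on the table; slightly narrower at one end; either way round will do. Origin in the middle of its underside, y along the rod, z up. It does not roll. Grasp it across its thickness near the middle
- rod_mid (a point): the middle of the rod electrode, on its axis, 10 mm above its underside; axes as the rod's (y along the rod)
- holder: holder fixed to the table: black plate 70x112x8 mm with two aluminium forks 14 mm wide at y = -40 and +40 mm. Origin: centre of its underside; y along the seated rod. Fork floors 34 mm high. On the -x side rigid prongs, inner face x = -12 mm, flared outward from 66 to 80 mm height; on the +x side the jaw. Between the forks 66 mm are free for fingers above 19 mm height
- seat (a point): where the middle of the seated rod belongs: on the holder's middle, 44 mm above the table, 10 mm above the fork floors; axes as the holder's. A centred rod projects about 12 mm past each fork
- jaw (a joint): steel jaw, rad: 0 shut, grows as its two arms swing out to +x (pivot x = 14, height 16 mm), at most 0.4; a light spring shuts it. Shut, its noses reach in to x = 4 mm, undersides 56 mm high, 2 mm over a seated rod; above each a steep ramp leads outward to x = 14, height 80 mm. A rod pushed down on the ramps opens it 0.1 to 0.15 rad, with some 5 to 10 N
- cream_tube: printed cream tube, 43 x 146 x 30 mm, lying on the table along its y; origin in the middle of its underside; a bystander
- cream_jar: round cream jar, 53 mm across, 50 mm high; origin at the centre of its underside; a bystander
- measure_cup: clear measuring cup, 46 mm across, 57 mm high; origin at the centre of its underside; a bystander
- mask_bowl: mauve mask bowl, 113 mm across, 48 mm high; origin at the centre of its underside; a bystander
Mind the look-alikes: they are no part of the job. Of the things that look like the rod_electrode, the middle-sized one is meant.

How it is judged:
By the outcome, as a careful person would: the job done as asked, in the order asked, and still so for the second after the job is handed in, with the robot touching nothing.
It also fails if it takes over 38 s, if anything falls off the work surface, if the arm or the gripper's body presses on something with over 40 N, if the wrist force passes 120 N, or if a joint passes its speed limit or range.

## Robot

A 6-joint arm with a two-finger parallel gripper is mounted at the origin on a cart in front of the work surface, level with it; the furniture and walls round the work are solid. World frame = base frame: x ahead of the robot, y to its left, z up, the work surface at z = 0. Lengths are in m, angles in rad, forces in N, time in s.
With the tool pointing down it reaches from about 0.25 to 0.725 m from the base axis. Payload 4 kg.
Tool frame: the origin (TCP) lies at the very end of the fingers, on their centre line; the grasp point (between the pads) lies 19 mm behind it; z points along the fingers, y is the direction in which the jaws open and shut (so a half turn about z gives the same grasp; the last joint's range is limited). The gripper opens to 85 mm and grips with 20 to 120 N. Pads are 22 mm wide; open, the fingers measure 114 mm over their backs; the gripper's body (76 mm by 85 mm) begins 54 mm behind the grasp point. The pads swing forward as they close: fully open they stand 13 mm farther back than shut.
Start: joints at [0, 0.241, 0.005, 1.335, 0, 1.571], TCP at [0.5, -0, 0.231] pointing down, gripper open.
Joint ranges: [-2.72, 2.72], [-1.05, 1.87], [-1.09, 1.28], [-1.99, 2.15], [-1.42, 1.44], [-3.14, 3.14]. Speed limits (rad/s): [2.79, 2.79, 3.14, 3.14, 3.14, 3.14].

## Interface

Orientations are given as a unit quaternion [w, x, y, z].
In Python, from workcell import arm, eyes gives the robot as it stands.
- The arm moves only by the shell command python3 -m crank 'ROWS' [OPENING]. ROWS is JSON, a list of rows, each a list of 2 entries, a list of its own where there are three numbers: the shift along the tool's x, y, z in mm, then the turn about the tool's z in rad. In form: [[[tx, ty, tz], turn], ...]. A call has exactly 8 rows; each row is the pose to reach, as a shift and turn from the pose commanded when the call began, along the tool's axes at that moment; what a row does not reach only later rows make up. A row lasts 1/8 s, in which the tool goes at most 62.5 mm and 10.7 degrees, less where a joint would pass 70% of its speed; a pose out of reach is approached as far as the arm can. A call with a gripper value outside its range is refused whole. OPENING is the closure in counts, from 0 (fully open) to 255 (shut), set as the call begins (- or left out, the last holds). The fingers move at their own pace and stop on an object; the grip force is fixed at half the most. Time passes only in rows, so rows that repeat a pose let the fingers close, or fill a call up. It gives the time, the measured TCP pose, the force and the opening at its end, in the units of the state.
- arm.get_state(): the state, without advancing time (a new reading comes with each control period).
- eyes.snapshot(name): name is "scene" or "side" or "wrist"; returns a dict with "image" (480x640x3 uint8, blue, green, red), "range_z" (480x640 float32, m along the optical axis (not along the pixel's ray), 0 where there is no reading), "fx", "fy", "cx", "cy" (pixels), "k1" (the pictures are not rectified: a ray, as slopes to the right and down, at radius r is drawn at 1 + k1 r^2 times it, then the intrinsics apply), "xyz" and "orientation" of the camera in the world. Camera axes: x right, y down, z forward; pixel columns grow to the right and rows downward; lengths in m; the calibration is good to about 2 mm. A picture is of the moment at which its call begins.
- arm.finish_job(): hands the job in, once; it reports no verdict.
The state is a dict: "time_s": time; "q": joint angles; "dq": joint speeds; "joint_efforts": joint torques, N m; "tcp_pos": TCP position; "tcp_rot": TCP orientation; "force": force on the tool from outside, world axes, zero at the start; "moment": the same for the moment, N m; "gripper_width": finger opening in m.
Only numpy, scipy, OpenCV 4.12 (cv2) and the standard library are available. Lean on these libraries where they do the work, as an engineer would, in place of code of your own. Each camera call takes 0.05 s, during which the arm holds its last target. There are 200 camera calls.

## Working session

There is one attempt and no reset: what is moved stays moved. The work goes in short steps, Python scripts to look and compute and a shell command to move; the robot and the scene stay as the last step left them, time stands still between calls to the robot, and variables do not carry over. Pictures are saved under pics/ and viewed, about 8 in all and at most 12, crops included, and the job is handed in when it is done.

```bash
mkdir -p pics
cat > h.py <<'E'
import numpy as np, cv2
from scipy.spatial.transform import Rotation as R
from workcell import arm, eyes
def rot(q): return R.from_quat([q[1],q[2],q[3],q[0]]).as_matrix()
def snap(n,save=None):
    s=eyes.snapshot(n)
    if save: cv2.imwrite('pics/'+save,s['image'])
    return s
def rays(s,uv):
    K=np.array([[s['fx'],0,s['cx']],[0,s['fy'],s['cy']],[0,0,1]])
    p=cv2.undistortPoints(np.float64(uv).reshape(-1,1,2),K,np.array([s['k1'],0,0,0.]))[:,0]
    return np.c_[p,np.ones(len(p))]
def plane(s,uv,z):
    d=rays(s,uv)@rot(s['orientation']).T; c=np.array(s['xyz'])
    return c+d*((z-c[2])/d[:,2])[:,None]
def depth_pts(s):
    v,u=np.mgrid[0:480,0:640]
    d=rays(s,np.c_[u.ravel(),v.ravel()])*s['range_z'].reshape(-1,1)
    P=(d@rot(s['orientation']).T+np.array(s['xyz'])).reshape(480,640,3)
    P[s['range_z']<=0]=np.nan
    return P
E
python3 - <<'E'
from h import *
import pickle
for n in ['scene','side','wrist']:
    s=snap(n,n+'0.png'); pickle.dump(s,open(n+'0.pkl','wb')); print(n,np.round(s['xyz'],3),np.round(rot(s['orientation'])[:,2],2),s['fx'],s['k1'])
print(arm.get_state())
E
```

```text
scene [0.096 0.887 0.837] [ 0.37 -0.63 -0.68] 450.79812578973196 -0.09635824465776688
side [-0.095  1.118  0.626] [ 0.49 -0.76 -0.43] 561.0427753965636 0.05271613895750476
wrist [0.5   0.066 0.374] [-0.   -0.26 -0.97] 331.0626956044678 -0.050694407906161414
{'time_s': 0.15, 'q': array([-4.41061925e-05,  2.41227033e-01,  4.01935518e-03,  1.33518414e+00,
        1.22643954e-05,  1.57080200e+00]), 'dq': array([ 7.34856965e-05, -1.50155293e-03,  4.28302365e-03, -1.07895415e-03,
       -7.66219929e-04, -1.55382652e-03]), 'joint_efforts': array([-1.62746033e-03, -3.72633219e+01,  2.52638429e+01,  1.23480460e-02,
       -1.30651040e-05,  1.49362950e-05]), 'tcp_pos': array([ 4.99520295e-01, -1.83096943e-05,  2.30618424e-01]), 'tcp_rot': array([-5.68438151e-04,  7.07124158e-01,  7.07088954e-01, -5.59744235e-04]), 'force': array([ 0.19763543, -0.01951752, -0.42085105]), 'moment': array([-0.01856761,  0.00454729,  0.04906786]), 'gripper_width': 0.08547910605788876}
```

View pics/scene0.png

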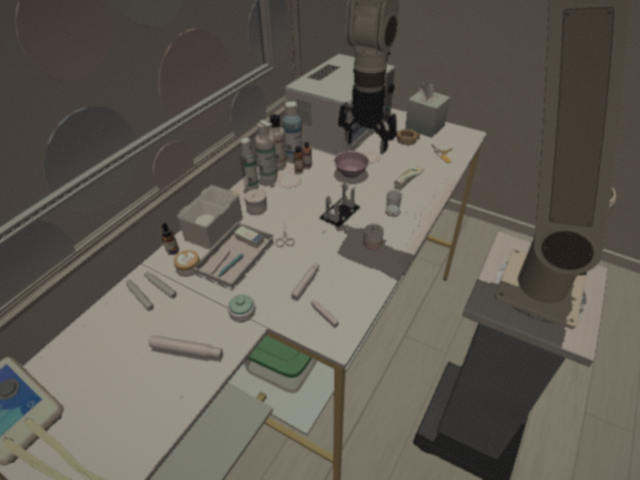

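View pics/wrist0.png

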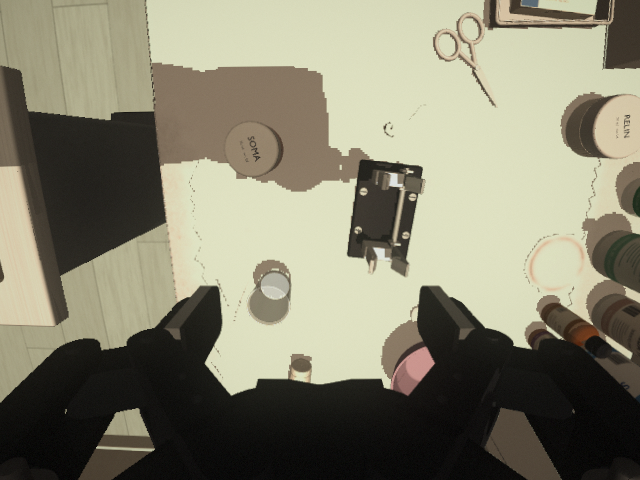

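The scene view shows the holder at (340,210), jar at (373,236), cup at (394,203) and bowl at (351,166). Rod-like things are at (305,280), (324,313), (185,347), (139,293) and (160,284). The wrist view shows the holder at (387,215).

View pics/side0.png

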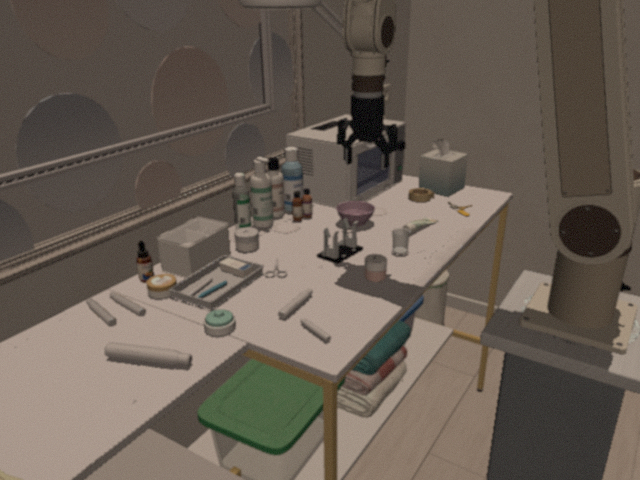

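Run:
```python
from h import *
import pickle
s=pickle.load(open('scene0.pkl','rb'))
P=depth_pts(s)
for c in [(305,280),(324,313),(185,347),(139,293),(160,284),(340,215),(373,236),(394,203)]:
    u,v=c; w=P[v-32:v+33,u-40:u+41]; z=w[...,2]
    m=((z>0.006)&(z<0.09)).astype(np.uint8)
    n,l,st,ce=cv2.connectedComponentsWithStats(m)
    k=l[32,40]
    if k==0: print(c,'none',P[v,u]);continue
    q=w[l==k]; a,(wd),ang=cv2.minAreaRect(np.float32(q[:,:2]*1000))
    print(c,len(q),np.round(a),np.round(wd),round(ang),'z',np.round(np.nanpercentile(q[:,2],[5,50,97])*1000))
```

```text
(305, 280) 322 [514. 273.] [ 21. 117.] 4 z [ 9. 19. 23.]
(324, 313) 214 [426. 336.] [16. 87.] 71 z [ 8. 14. 18.]
(185, 347) 922 [635. 572.] [164.  29.] 20 z [13. 25. 30.]
(139, 293) 294 [841. 515.] [ 20. 119.] 75 z [12. 18. 22.]
(160, 284) 302 [821. 465.] [ 20. 119.] 82 z [ 9. 18. 22.]
(340, 215) 792 [571. -40.] [ 83. 191.] 1 z [ 7. 20. 76.]
(373, 236) 450 [432.  66.] [52. 55.] 4 z [10. 47. 54.]
(394, 203) 318 [443. -94.] [45. 49.] 4 z [11. 40. 57.]
```

The side view agrees: the middle-sized rod is at (296,303), which matches (514,273) mm and 117 mm long. The two 119 mm rods at the back are out of reach. Next I measure the holder in the wrist view.

```bash
cat >> h.py <<'E'
def holder(s,tag):
    P=depth_pts(s); g=s['image'].max(2)
    z=P[...,2]
    m=((g<60)&(abs(z-0.008)<0.006)).astype(np.uint8)
    m[:, :300]=0
    n,l,st,ce=cv2.connectedComponentsWithStats(m); k=1+np.argmax(st[1:,4]); 
    cs=np.vstack([c for c in cv2.findContours((l==k).astype(np.uint8),cv2.RETR_EXTERNAL,cv2.CHAIN_APPROX_NONE)[0]])[:,0]
    q=plane(s,cs,0.008)[:,:2]*1000
    r=cv2.minAreaRect(np.float32(q)); print(tag,'plate',np.round(r[0],1),np.round(r[1],1),round(r[2],2),'img',np.round(cs.min(0)),cs.max(0))
    o=s['image'].copy(); cv2.drawContours(o,[cs.reshape(-1,1,2)],-1,(0,0,255),1)
    return P,o
E
python3 - <<'E'
from h import *
import pickle
s=pickle.load(open('wrist0.pkl','rb'))
P,o=holder(s,'w')
cv2.imwrite('pics/hold.png',cv2.resize(o[130:300,310:470],None,fx=3.5,fy=3.5,interpolation=cv2.INTER_NEAREST))
w=P[140:290,330:450].reshape(-1,3)*1000
for lo,hi in [(64,70),(70,76),(76,84)]:
    q=w[(w[:,2]>lo)&(w[:,2]<hi)]
    # cluster
    for sy in (0,1):
        for sx in (0,1):
            c=np.nanmedian(w[(w[:,2]>5)],0)
            a=q[((q[:,0]>c[0])==sx)&((q[:,1]>c[1])==sy)]
            if len(a): print(lo,sx,sy,len(a),np.round(a.min(0)),np.round(a.max(0)))
E
```

```text
w plate [564.1 -11.1] [72.7 41.2] 83.98 img [355 187] [399 247]
64 0 0 21 [551. -51.  64.] [557. -37.  70.]
64 1 0 65 [573. -53.  64.] [584. -40.  70.]
64 0 1 5 [563.  28.  68.] [564.  42.  70.]
64 1 1 66 [582.  27.  64.] [594.  39.  70.]
70 0 0 26 [551. -51.  71.] [556. -37.  76.]
70 1 0 62 [577. -53.  70.] [585. -41.  76.]
70 0 1 23 [560.  29.  70.] [564.  43.  76.]
70 1 1 75 [584.  27.  70.] [594.  39.  76.]
76 0 0 72 [547. -51.  76.] [553. -37.  82.]
76 1 0 80 [578. -54.  76.] [584. -41.  82.]
76 0 1 84 [555.  29.  76.] [561.  43.  82.]
76 1 1 98 [587.  26.  76.] [594.  39.  83.]
```

View pics/hold.png

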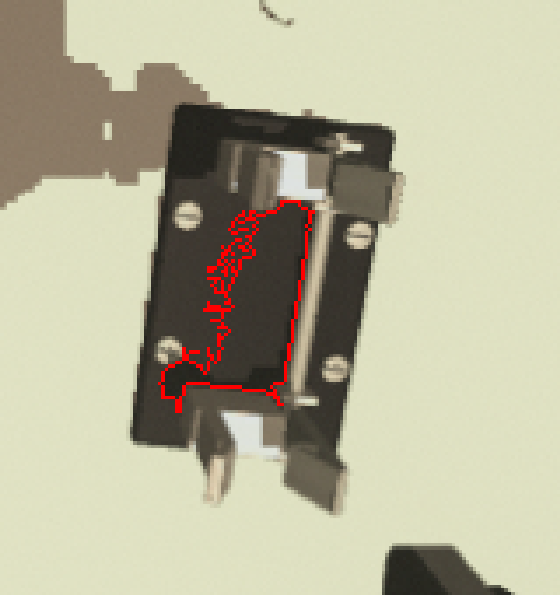

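Holder plate corners in the crop are TL (176,104), TR (394,130) and BL (132,442). The jaw is on the right (+x), with its bar at about x=310. I'll cast the corners and edges onto z = 8 mm.

```bash
cat >> h.py <<'E'
def holder2(s,box,show=None):
    # plate outline: non-bright (dark) pixels, hull lines fitted on the plate plane
    P=depth_pts(s)
    x0,y0,x1,y1=box
    g=s['image'].max(2); m=np.zeros(g.shape,np.uint8); m[y0:y1,x0:x1]=(g[y0:y1,x0:x1]<75)
    m=cv2.morphologyEx(m,cv2.MORPH_OPEN,np.ones((3,3)))
    n,l,st,ce=cv2.connectedComponentsWithStats(m)
    k=1+np.argmax(st[1:,4])
    cs=cv2.findContours((l==k).astype(np.uint8),cv2.RETR_EXTERNAL,cv2.CHAIN_APPROX_NONE)[0][0][:,0]
    return cs
E
python3 - <<'E'
from h import *
import pickle
s=pickle.load(open('wrist0.pkl','rb'))
c=np.array([(176,104),(394,130),(132,442)])/3.5+[310,130]
q=plane(s,c,.008)[:,:2]*1000; print(np.round(q,1)); TL,TR,BL=q
print('center',(TR+BL)/2,'len',np.linalg.norm(TL-BL),np.linalg.norm(TR-TL))
d=TL-BL; print('ang of y axis from +Y (deg, + = toward -x)',np.degrees(np.arctan2(-d[0],d[1])))
d=TR-TL; print('ang x',np.degrees(np.arctan2(d[1],d[0])))
# fork floors / fork centres from depth: white floor points z~34
P=depth_pts(s)[140:290,330:450].reshape(-1,3)*1000
f=P[abs(P[:,2]-34)<4]; 
for sg in (-1,1):
    a=f[f[:,1]*sg>20]; print('floor',len(a),np.round(a.min(0)),np.round(a.max(0)),np.round(a.mean(0),1))
t=np.radians(-6.5)
# prong inner faces & fork midpoints in holder frame for 2 centre guesses
for lo,hi in [(40,66),(76,84)]:
    a=P[(P[:,2]>lo)&(P[:,2]<hi)]
    M=np.array([[np.cos(t),np.sin(t)],[-np.sin(t),np.cos(t)]])
    b=(a[:,:2]-(TR+BL)/2)@M.T
    for sg in(-1,1):
        for sx in (-1,1):
            e=b[(b[:,1]*sg>0)&(b[:,0]*sx>0)]
            if len(e): print(lo,sg,sx,len(e),np.round(np.percentile(e,[2,50,98],axis=0),1).tolist())
E
```

```text
[[544.1  52.7]
 [612.4  45.1]
 [532.8 -57.1]]
center [572.6359103   -5.99769708] len 110.45294395963215 68.77426940628058
ang of y axis from +Y (deg, + = toward -x) -5.830511235608679
ang x -6.3380142843949505
floor 284 [548. -53.  30.] [586. -37.  38.] [566.1 -43.9  34.5]
floor 248 [557.  26.  30.] [593.  43.  38.] [574.4  34.8  34.8]
40 -1 -1 94 [[-18.1, -45.6], [-17.7, -34.6], [-12.6, -33.0]]
40 -1 1 115 [[4.6, -45.8], [7.3, -35.5], [16.2, -33.4]]
40 1 -1 72 [[-18.3, 33.5], [-18.1, 41.1], [-14.7, 47.1]]
40 1 1 85 [[3.4, 34.1], [5.0, 41.2], [13.9, 46.7]]
76 -1 -1 72 [[-21.2, -46.0], [-19.1, -39.7], [-16.1, -33.2]]
76 -1 1 80 [[11.1, -46.2], [13.0, -39.4], [15.5, -33.6]]
76 1 -1 84 [[-21.3, 33.5], [-19.4, 40.2], [-16.4, 46.6]]
76 1 1 98 [[10.3, 34.3], [12.8, 40.4], [15.5, 46.5]]
```

```bash
python3 -m crank '[[[50,3,0],0],[[110,6,0],0],[[170,9,0],-0.03],[[220,12,0],-0.07],[[260,14,0],-0.07],[[273,14,0],-0.07],[[273,14,0],-0.07],[[273,14,0],-0.07]]' 0
python3 - <<'E'
from h import *
s=snap('wrist','wrist1.png'); P=depth_pts(s); st=arm.get_state(); print(st['tcp_pos'],rot(st['tcp_rot']).round(3).tolist())
z=P[...,2]; m=((z>.005)&(z<.03)).astype(np.uint8); m=cv2.morphologyEx(m,cv2.MORPH_OPEN,np.ones((3,3)))
n,l,stt,ce=cv2.connectedComponentsWithStats(m)
for k in range(1,n):
    if stt[k,4]>300:
        q=P[l==k]*1000; r=cv2.minAreaRect(np.float32(q[:,:2])); print(stt[k],np.round(r[0],1),np.round(r[1],1),round(r[2],1),np.percentile(q[:,2],97))
        cs=cv2.findContours((l==k).astype(np.uint8),cv2.RETR_EXTERNAL,cv2.CHAIN_APPROX_NONE)[0][0][:,0]
        r=cv2.minAreaRect(np.float32(plane(s,cs,.010)[:,:2]*1000)); print('  ray@10',np.round(r[0],1),np.round(r[1],1),round(r[2],1))
E
```

```text
time_s: 1.15
tcp_pos: [0.514, 0.2716, 0.2313]
tcp_rot: [0.0, 0.682, 0.731, -0.0]
force: [-0.7, 0.2, -0.2]
gripper_width: 0.0854
[0.51410392 0.27149183 0.23141746] [[-0.068, 0.998, -0.0], [0.998, 0.068, -0.0], [-0.0, -0.0, -1.0]]
[ 573   25   67   41 1528] [804.3 465.5] [20.2 80. ] 82.2 21.814477640741636
  ray@10 [804.3 466.9] [22.6 83.5] 81.9
[ 382   36   65   68 1446] [598.5 418. ] [58.2 63.2] 34.1 29.781969401084478
  ray@10 [599.7 419.6] [63.8 64.1] 35.0
[ 446  104  156  220 9075] [739.5 276.9] [151.8 253.9] 2.4 27.574113258727778
  ray@10 [746.4 272.4] [159.  261.9] 3.2
[ 203  123   79   42 1107] [428.3 334.4] [15.  87.2] 71.0 16.56638722643866
  ray@10 [427.8 334.5] [15.  88.3] 70.9
[522 132  15  83 828] [744.5 326.1] [11.3 90.6] 7.9 14.567268308594233
  ray@10 [744.4 326. ] [13.6 90.7] 7.8
[487 134  27  84 805] [713.3 320.8] [92.5 12. ] 85.7 14.336114488079303
  ray@10 [712.7 320.9] [92.4 12.9] 85.9
[ 312  154   20  106 1814] [516.4 271.7] [ 20.  117.4] 3.0 21.689321116301343
  ray@10 [516.4 270.9] [ 20. 119.] 3.0
[228 344  39  25 445] [438.6  80.1] [20.1 50. ] 74.7 28.51111468698559
  ray@10 [438.4  78.2] [29.2 50.7] 73.8
[  0 346  12  56 401] [95.1  8.5] [91.3 15.1] 79.1 13.579702430074835
  ray@10 [96.9  8.8] [97.1 16.8] 76.4
[624 356  16  43 448] [960.7  72.7] [ 5.6 56.4] 1.2 27.402803936541556
  ray@10 [964.   62.9] [22.6 75.4] 21.6
[520 432  21  28 344] [834.7 -49.2] [41.3 10.7] 76.4 28.94707615994446
  ray@10 [842.8 -54.5] [30.8 48.4] 35.4
```

View pics/wrist1.png

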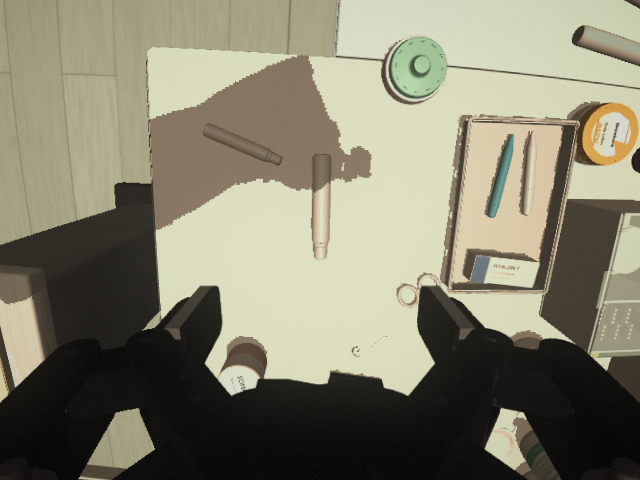

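The rod is at (321,207) in the picture, centred at (516.4, 271.5) mm and 3° off world y. Now the descent and grasp.

```bash
python3 -m crank '[[[0,2.4,50],0.016],[[0,2.4,110],0.016],[[0,2.4,160],0.016],[[0,2.4,190],0.016],[[0,2.4,210],0.016],[[0,2.4,220],0.016],[[0,2.4,225],0.016],[[0,2.4,225],0.016]]' 0
python3 -m crank '[[[0,0,0],0],[[0,0,0],0],[[0,0,0],0],[[0,0,0],0],[[0,0,0],0],[[0,0,0],0],[[0,0,0],0],[[0,0,0],0]]' 255
```

```text
time_s: 2.2
tcp_pos: [0.5169, 0.273, 0.0069]
tcp_rot: [0.0, 0.688, 0.726, 0.0]
force: [0.6, -0.3, 0.5]
gripper_width: 0.0854
time_s: 3.2
tcp_pos: [0.5168, 0.2734, 0.0068]
tcp_rot: [0.0, 0.688, 0.726, 0.0]
force: [-0.1, -0.8, 5.1]
gripper_width: 0.0181
```

```bash
python3 -m crank '[[[0,0,-20],0],[[0,0,-60],0],[[0,0,-110],0],[[-20,3,-140],0.02],[[-60,9,-140],0.05],[[-110,16,-140],0.08],[[-160,23,-140],0.12],[[-210,31,-140],0.16]]'
python3 -m crank '[[[-40,7,0],0],[[-60,9,0],0],[[-70,10,0],0],[[-70,10,0],0],[[-70,10,0],0],[[-70,10,0],0],[[-70,10,0],0],[[-70,10,0],0]]'
python3 - <<'E'
from h import *
import pickle
for n in ['wrist','scene']:
    s=snap(n,n+'2.png'); pickle.dump(s,open(n+'2.pkl','wb'))
st=arm.get_state(); print(st['tcp_pos'],st['gripper_width'],rot(st['tcp_rot'])[:,0].round(4))
E
```

```text
time_s: 4.2
tcp_pos: [0.5581, 0.0636, 0.1453]
tcp_rot: [-0.001, 0.744, 0.668, -0.001]
force: [0.9, 0.2, -1.1]
gripper_width: 0.0181
time_s: 5.2
tcp_pos: [0.5612, -0.0051, 0.1463]
tcp_rot: [-0.0, 0.743, 0.669, 0.0]
force: [0.5, -0.1, -0.8]
gripper_width: 0.0184
[ 0.56122316 -0.00535113  0.14630136] 0.01801674618292827 [0.1055 0.9944 0.    ]
```

View pics/wrist2.png

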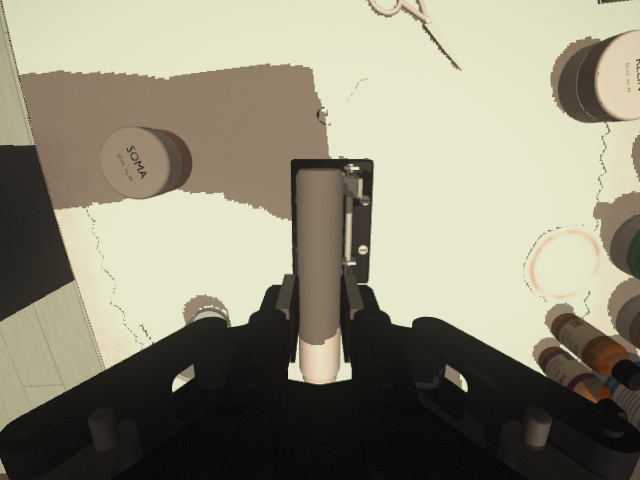

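The rod is held along the fingers' gap, with its ends at rows ~168 and ~383 and columns 300–341. The plate is at (291–373, 158–283).

```bash
python3 - <<'E'
from h import *
import pickle
s=pickle.load(open('wrist2.pkl','rb')); P=depth_pts(s)*1000
st=arm.get_state(); t=st['tcp_pos']*1000; Rm=rot(st['tcp_rot'])
L=(P-t)@Rm   # tool frame: x along rod, y jaw, z down
u=L[150:400,290:352]; sel=(u[...,2]<6)&(u[...,2]>-20)
q=u[sel]
print('x',np.percentile(q[:,0],[0.5,2,50,98,99.5]).round(1),'z top',np.percentile(q[:,2],[1,5,50]).round(1))
for a,b in [(-65,-40),(10,30),(30,45),(45,60)]:
    e=q[(q[:,0]>a)&(q[:,0]<b)]
    if len(e): print(a,b,len(e),'y',np.percentile(e[:,1],[1,99]).round(1),'ztop',np.percentile(e[:,2],2).round(1))
z=lambda uv,h:((plane(s,uv,h/1000)*1000-t)@Rm).round(1).tolist()
zr=t[2]+3.2
print('far end',z([[321,168]],zr),'near end',z([[320,383]],zr))
# plate corners visible: dark hull right edges
c=[[291,159],[374,159],[371,283]]
print('plate TL,TR,BR',z(c,8), 'world',(plane(s,c,.008)*1000).round(1).tolist())
# fork/jaw tops in holder frame, where visible
w=P.reshape(-1,3); 
s=pickle.load(open('scene2.pkl','rb')); Q=depth_pts(s)*1000; Lq=((Q-t)@Rm).reshape(-1,3)
e=Lq[(abs(Lq[:,0])<75)&(abs(Lq[:,1])<16)&(Lq[:,2]<9)&(Lq[:,2]>-16)&(abs(Lq[:,0])>16)]
print('scene rod x',np.percentile(e[:,0],[0,1,99,100]).round(1),len(e))
E
python3 -c "
import cv2;i=cv2.imread('pics/wrist2.png');cv2.imwrite('pics/crop2.png',cv2.resize(i[140:400,270:390],None,fx=2.3,fy=2.3,interpolation=2))"
```

```text
x [-41.  -37.1  14.3  56.4  57.4] z top [-17.  -14.7 -12.8]
-65 -40 94 y [-7.4  8.7] ztop -12.9
10 30 2289 y [-11.4  13.6] ztop -17.4
30 45 1667 y [-8.8 10.2] ztop -15.0
45 60 1581 y [-9.  10.3] ztop -14.8
far end [[57.7, 1.3, -3.2]] near end [[-48.4, 1.0, -3.2]]
plate TL,TR,BR [[56.6, -22.9, 138.3], [56.7, 46.2, 138.3], [-54.5, 48.2, 138.3]] world [[544.4, 53.3, 8.0], [613.2, 46.1, 8.0], [603.4, -64.6, 8.0]]
scene rod x [-55.6 -49.9  59.6  60.2] 137
```

View pics/crop2.png

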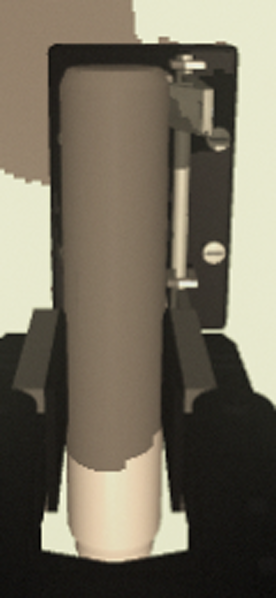

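```bash
python3 -m crank '[[[1,6,0],0],[[2,12,0],0],[[2,12,20],0],[[2,12,40],0],[[2,12,52],0],[[2,12,56],0],[[2,12,56],0],[[2,12,56],0]]'
python3 - <<'E'
from h import *
import pickle
for n in ['wrist','side']:
    s=snap(n,n+'3.png'); pickle.dump(s,open(n+'3.pkl','wb'))
a=cv2.imread('pics/wrist3.png')[100:440,230:430]; b=cv2.imread('pics/side3.png')[170:290,290:390]
b=cv2.resize(b,None,fx=4,fy=4,interpolation=2); a=cv2.resize(a,None,fx=480/340,fy=480/340)
cv2.imwrite('pics/crop3.png',np.hstack([a,b]))
s=pickle.load(open('wrist3.pkl','rb')); P=depth_pts(s)*1000
st=arm.get_state(); t=st['tcp_pos']*1000; Rm=rot(st['tcp_rot']);print(t,st['force'])
L=((P-t)@Rm); q=L.reshape(-1,3)
for n,lo,hi,x0 in [('rod',-18,6,30),('prong/jaw top',9,16,28)]:
    e=q[(q[:,2]>lo)&(q[:,2]<hi)&(q[:,0]>x0)&(q[:,0]<70)&(abs(q[:,1])<30)]
    for sg in (-1,1):
        f=e[e[:,1]*sg>0]; 
        if len(f): print(n,sg,len(f),np.percentile(f,[1,50,99],axis=0).round(1).tolist())
E
```

```text
time_s: 6.3
tcp_pos: [0.574, -0.0048, 0.0911]
tcp_rot: [0.001, 0.744, 0.669, 0.001]
force: [0.2, 0.6, -0.8]
gripper_width: 0.0184
[573.91514072  -4.82041404  91.10487603] [ 0.19289608  0.07433733 -0.63003509]
rod -1 1474 [[30.3, -9.0, -14.9], [44.5, -4.2, -12.4], [57.3, -0.2, -4.3]]
rod 1 1759 [[30.3, 0.2, -15.1], [44.6, 4.9, -12.8], [57.3, 10.5, -4.0]]
prong/jaw top -1 373 [[32.2, -22.7, 9.4], [39.3, -19.5, 11.6], [45.7, -16.8, 15.8]]
prong/jaw top 1 202 [[32.5, 11.9, 9.6], [38.8, 13.7, 11.0], [45.2, 15.7, 15.7]]
```

View pics/crop3.png

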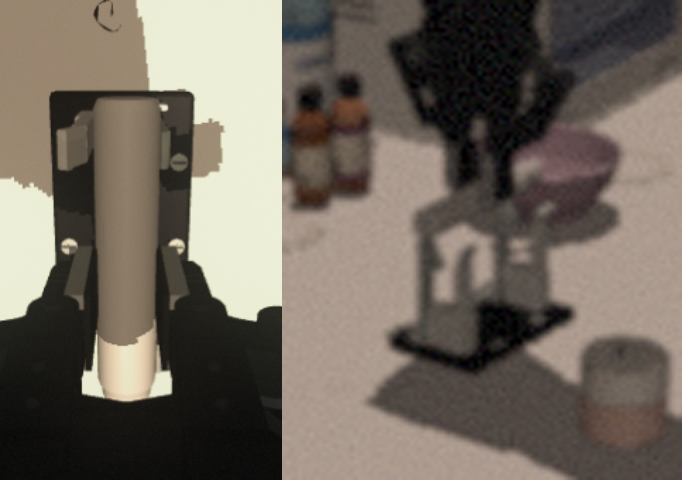

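The rod lies over the forks: its end is 18.4 mm past the fork centre (18.5 ideal), and it is centred sideways within about 0.5 mm. Pushing down now.

```bash
python3 -m crank '[[[0,0,8],0],[[0,0,14],0],[[0,0,19],0],[[0,0,24],0],[[0,0,29],0],[[0,0,34],0],[[0,0,38],0],[[0,0,40],0]]'
python3 -m crank '[[[0,0,2],0],[[0,0,4],0],[[0,0,6],0],[[0,0,7],0],[[0,0,8],0],[[0,0,9],0],[[0,0,10],0],[[0,0,10],0]]'
```

```text
time_s: 7.4
tcp_pos: [0.5731, -0.0048, 0.0499]
tcp_rot: [-0.0, 0.744, 0.669, -0.0]
force: [-1.3, 0.0, -0.6]
gripper_width: 0.018
time_s: 8.4
tcp_pos: [0.5739, -0.0048, 0.0408]
tcp_rot: [0.0, 0.744, 0.669, 0.0]
force: [-0.6, 0.1, 1.0]
gripper_width: 0.0181
```

```bash
python3 -m crank '[[[0,0,0.5],0],[[0,0,1],0],[[0,0,1],0],[[0,0,1],0],[[0,0,1],0],[[0,0,1],0],[[0,0,1],0],[[0,0,1],0]]'
python3 - <<'E'
from h import *
import pickle
for n in ['wrist','side']:
    s=snap(n,n+'4.png'); pickle.dump(s,open(n+'4.pkl','wb'))
a=cv2.imread('pics/wrist4.png')[100:440,230:430]; b=cv2.imread('pics/side4.png')[190:270,305:375]
b=cv2.resize(b,None,fx=6,fy=6,interpolation=2); a=cv2.resize(a,None,fx=480/340,fy=480/340)
cv2.imwrite('pics/crop4.png',np.hstack([a,b]))
s=pickle.load(open('wrist4.pkl','rb')); P=depth_pts(s)*1000
st=arm.get_state(); t=st['tcp_pos']*1000; Rm=rot(st['tcp_rot']);print(t,st['force'])
L=((P-t)@Rm); q=L[:,250:400].reshape(-1,3)
e=q[(abs(q[:,1])<4)&(q[:,0]>25)&(q[:,0]<65)]
for a in range(25,65,5):
    f=e[(e[:,0]>=a)&(e[:,0]<a+5)]
    if len(f): print(a,len(f),'top world z',(t[2]-np.percentile(f[:,2],[2,20,50])).round(1))
E
```

```text
time_s: 9.4
tcp_pos: [0.5738, -0.0048, 0.0408]
tcp_rot: [0.001, 0.744, 0.669, 0.001]
force: [-2.9, 0.1, 7.8]
gripper_width: 0.0181
[573.85350162  -4.84203156  40.75441304] [-2.15982738 -0.10232488  8.20239154]
25 226 top world z [55.8 55.1 54.5]
30 222 top world z [61.5 55.3 54.6]
35 260 top world z [61.7 55.5 54.7]
40 267 top world z [61.6 55.6 54.7]
45 250 top world z [55.9 55.  54.6]
50 271 top world z [55.9 55.1 54.6]
55 312 top world z [54.9 53.6 45.8]
60 150 top world z [1.7 0.9 0.2]
```

View pics/crop4.png

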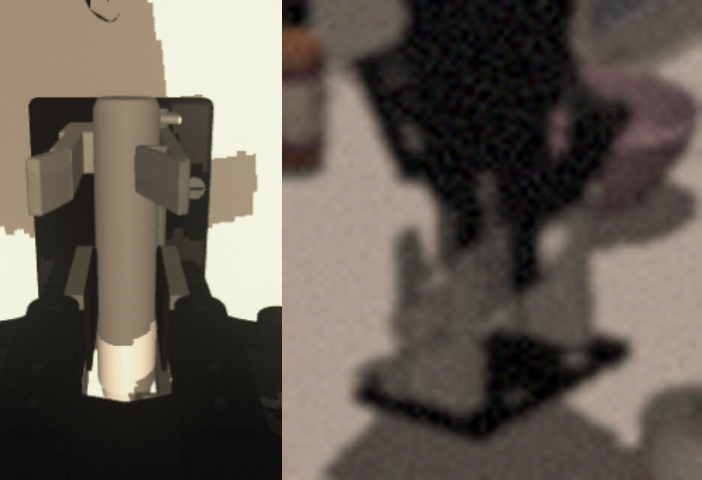

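Contact with the floor came at the predicted height (rod axis 44 mm, 8 N). The jaw nose is over the rod at (160,175) in the crop. Releasing part-way and withdrawing.

```bash
python3 -m crank '[[[0,0,0],0],[[0,0,0],0],[[0,0,0],0],[[0,0,0],0],[[0,0,0],0],[[0,0,0],0],[[0,0,0],0],[[0,0,0],0]]' 130
python3 -m crank '[[[0,0,-10],0],[[0,0,-30],0],[[0,0,-60],0],[[0,0,-100],0],[[0,0,-150],0],[[0,0,-190],0],[[0,0,-190],0],[[0,0,-190],0]]'
python3 - <<'E'
from h import *
s=snap('wrist','wrist5.png'); P=depth_pts(s)*1000
c=np.array([573.,-5.8]);t=np.radians(-6.1)
M=np.array([[np.cos(t),np.sin(t)],[-np.sin(t),np.cos(t)]])
H=P.copy(); H[...,:2]=(P[...,:2]-c)@M.T; q=H.reshape(-1,3)
e=q[(abs(q[:,0])<10)&(abs(q[:,1])<70)&(q[:,2]>40)&(q[:,2]<58)]
print('rod x',np.percentile(e[:,0],[2,50,98]).round(1),'y',np.percentile(e[:,1],[0.5,99.5]).round(1))
for a,b in [(-57,-48),(-30,-10),(10,30),(48,57)]:
    f=e[(e[:,1]>a)&(e[:,1]<b)]; print(a,len(f),'top z',np.percentile(f[:,2],[90,97]).round(1),'x',np.percentile(f[:,0],[1,99]).round(1))
n=q[(abs(abs(q[:,1])-40)<7)&(q[:,2]>58)&(q[:,2]<72)&(q[:,0]>-8)]
for sg in(-1,1):
    f=n[n[:,1]*sg>0]; print('jaw nose min x',sg,len(f),np.percentile(f[:,0],[1,50]).round(1))
i=s['image']; v,u=np.where((abs(H[...,0])<60)&(abs(H[...,1])<80)); 
cr=i[max(v.min(),0):v.max(),u.min():u.max()]; print(cr.shape)
cv2.imwrite('pics/crop5.png',cv2.resize(cr,None,fx=3,fy=3,interpolation=2)[:600,:800])
E
```

```text
time_s: 10.5
tcp_pos: [0.5734, -0.0048, 0.0393]
tcp_rot: [0.0, 0.744, 0.669, -0.0]
force: [0.3, 0.2, 0.1]
gripper_width: 0.0419
time_s: 11.5
tcp_pos: [0.5731, -0.0048, 0.2294]
tcp_rot: [0.0, 0.744, 0.669, 0.0]
force: [0.3, 0.7, -0.5]
gripper_width: 0.0418
rod x [-7.6  0.4  9.4] y [-57.5  57.9]
-57 95 top z [52.9 53.4] x [-4.8  8.8]
-30 343 top z [55.1 55.6] x [-7.7  9.5]
10 369 top z [55.2 55.7] x [-7.5  9.2]
48 185 top z [55.1 55.5] x [-8.3 10. ]
jaw nose min x -1 193 [ 4.4 12.3]
jaw nose min x 1 266 [  4.1 276.9]
(344, 639, 3)
```

View pics/crop5.png

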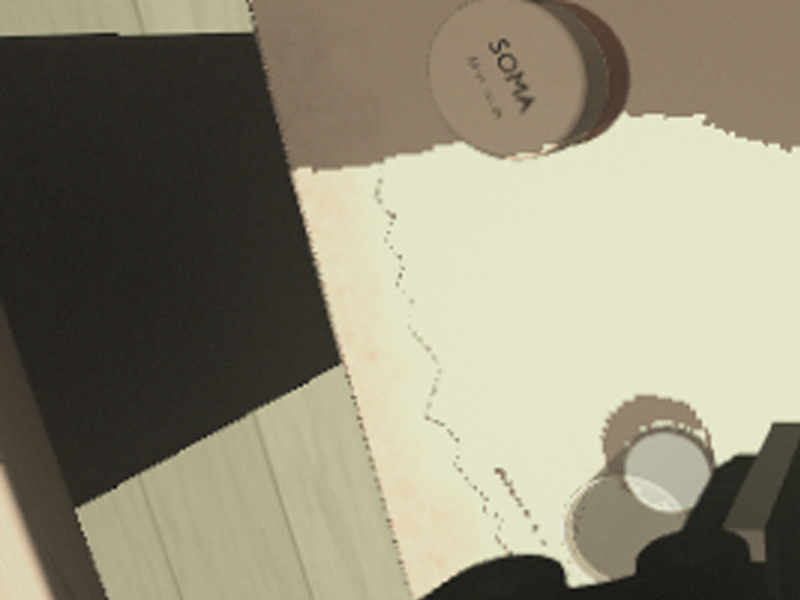

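The crop missed the holder and shows only the jar and cup, upright. The numbers look right; one proper look before handing in.

```bash
python3 -c "
import cv2;i=cv2.imread('pics/wrist5.png');cv2.imwrite('pics/crop6.png',cv2.resize(i[110:310,230:430],None,fx=3,fy=3,interpolation=2))"
```

```text
(no output)
```

View pics/crop6.png

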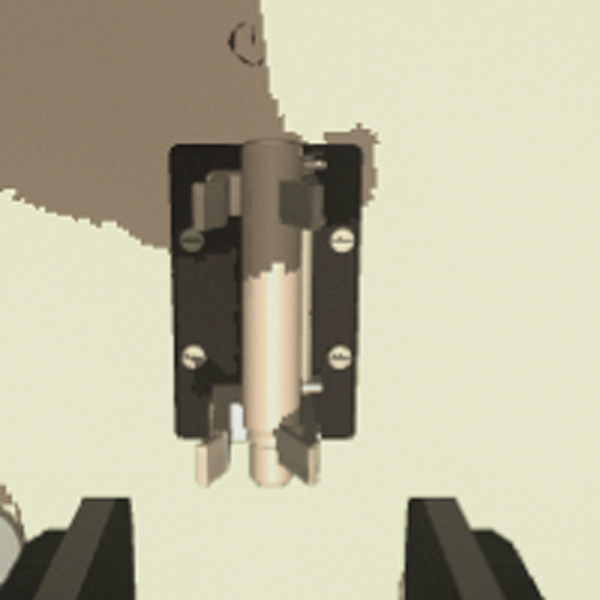

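The rod, at (270,140)–(270,485) in the crop, lies in both forks with both jaw noses over it, and the gripper is clear.

```bash
python3 -c "
from workcell import arm
print(arm.finish_job())"
```

```text
the job is handed in; nothing more can be done
None
```

The 117 mm rod electrode is back in its holder, and I handed the job in at about 11.6 s. I grasped it near the middle, laid it centred over the forks, pushed it straight down past the jaw, let go and backed off upwards.

- **Seating:** while pushing, the arm stopped at the height expected for a seated rod, with about 8 N.
- **Position after release:** the rod is level. Its ends measure -57.5 and +57.9 mm from the holder's centre, and it is within about 0.5 mm sideways.
- **Jaw:** both noses are at x of about 4.1 to 4.4 mm, which is shut, and the picture shows them over the rod.
- **Bystanders:** I never touched the tube, jar, cup or bowl. I did not measure them again at the end. The jar and cup were still standing in the last wrist picture.

**Readings that disagreed:**
- The rod's top measured about 55.5 mm by camera depth, against 54 mm expected. The same camera read about 1.5 mm high on the rod while it was held, so I put this down to calibration.
- The gripper read 18 mm on the 20 mm rod.
- One crop near the end missed the holder, so I made another from the same picture.

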